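Load the inspection torch and hold its keyed tail cap home

ROBOT

A 6-joint arm with a two-finger parallel gripper is mounted at the origin on a cart in front of the work surface, level with it; the furniture and walls round the work are solid. World frame = base frame: x ahead of the robot, y to its left, z up, the work surface at z = 0. Lengths are in m, angles in rad, forces in N, time in s.
With the tool pointing down it reaches from about 0.375 to 0.75 m from the base axis. Payload 9 kg.
Tool frame: the origin (TCP) lies midway between the tips of the shut fingers; the grasp point (between the pads) lies robot.grasp_offset behind it (robot.grasp_offset is the distance from the TCP to the grasp point, in m); z points along the fingers, y is the direction in which the jaws open and shut (so a half turn about z gives the same grasp; the last joint's range is limited). The gripper opens to 85 mm and grips with 20 to 120 N. Pads are 22 mm wide; open, the fingers measure 114 mm over their backs; the gripper's body (76 mm by 85 mm) begins 54 mm behind the grasp point. The pads swing forward as they close: fully open they stand 13 mm farther back than shut.
Start: joints at [0.976, 0.104, 0.097, 1.564, 0, 1.353], TCP at [0.221, 0.558, 0.231] pointing down, gripper open.
Joint ranges: [-2.99, 2.99], [-0.84, 1.86], [-1.1, 1.16], [-1.84, 2.11], [-1.51, 1.56], [-3.14, 3.14]. Speed limits (rad/s): [2.22, 2.22, 2.57, 3.14, 3.14, 3.14].

INTERFACE

Orientations are given as a unit quaternion [w, x, y, z].
In Python, from plant import robot gives the robot as it stands.
- The arm moves only by the tool arm_command, never from a script. Its arguments are lists of equal length, an entry for each row: "dp": the shift along the tool's x, y, z in mm, a list of three; "twist": the turn, a rotation vector about the tool's x, y, z in rad, a list of three; "jaw": the closure in counts, from 0 (fully open) to 255 (shut). A call has 1 to 5 rows; each row is the pose to reach, as a shift and turn from the pose commanded when the call began, along the tool's axes at that moment; what a row does not reach only later rows make up. A row lasts 1/10 s, in which the tool goes at most 50 mm and 8.59 degrees, less where a joint would pass 70% of its speed; a pose out of reach is approached as far as the arm can. A call with a gripper value outside its range is refused whole. The fingers move at their own pace and stop on an object; "newtons" is the grip in N (left out, the last holds). Time passes only in rows, so rows that repeat a pose let the fingers close. It gives the time, the measured TCP pose, the force and the opening at its end, in the units of the state.
- robot.observe(): the state, without advancing time (a new reading comes with each control period).
- robot.camera(name): name is "side" or "top" or "wrist"; returns the picture (420x560x3 uint8, blue, green, red); there is no depth.
- robot.camera_params(name): a dict with "K" (3x3 intrinsics, pixels), "R" (3x3) and "t" (3): a world point X has camera coordinates R X + t. Camera axes: x right, y down, z forward; pixel columns grow to the right and rows downward; lengths in m; the calibration is good to about 2 mm. A picture is of the moment at which its call begins: read the wrist's pose just before it. camera_params takes no time and is no camera call; for the wrist camera it gives the pose at the moment of the call.
- robot.finish_job(): hands the job in, once; it reports no verdict.
Trained networks look in the newest picture that a camera, given by its name, has taken for a name from the list of things; names that differ only in an ending like _2 or _b are one class to them, and where a whole thing is asked for, a point or a joint stands for the part that bears it (a point fixed in the world has none). Each returns a list of dicts, best first, with "conf" (0 to 1); they miss things now and then, are a little off and sometimes report something else, mostly with a low value. They report only what shows in the picture. A call takes as long as a camera call. They do not tell look-alikes from the thing itself.
- robot.search_frame(camera, name): "xy" ([column, row] in pixels, amid what is visible of it).
- robot.trace(camera, name): "pixels" (420x560 bool, what is visible of it) and "xy" ([column, row] in pixels, amid what is visible of it).
The state is a dict: "t": time; "joint_positions": joint angles; "qvel": joint speeds; "joint_torque": joint torques, N m; "tool_pos": TCP position; "eef_rot": TCP orientation; "force": force on the tool from outside, world axes, zero at the start; "wrist_torque": the same for the moment, N m; "gripper_width": finger opening in m.
Only numpy, scipy, OpenCV 4.12 (cv2) and the standard library are available. Lean on these libraries where they do the work, as an engineer would, in place of code of your own. Each camera call takes 0.05 s, during which the arm holds its last target. There are 200 camera calls.

TASK

The inspection torch stands head down in its little tripod with the tail cap off: drop the two dry cells one after the other, stud up, into the open barrel. Then set the knurled tail cap on the barrel, turn it until the keyways hidden inside it drop over the three pins, and push it fully home against the contact spring. Finish while holding it there: do not let go, keep the cap pressed home with the gripper so that I can see whether the lamp lights, and leave the other things on the bench where they are.

Things in the scene. Friction and masses are not known exactly. Their poses are not given: they have to be found in the camera images.
- torch: inspection torch of bare aluminium, fixed upright, its head (72 mm dia) down in a low black tripod whose legs (under 29 mm high) reach 55 mm from its axis; its open barrel points up, 44 mm dia outside to 109 mm above the bench and 42 mm above that. Origin on the bench under the axis, z up; one of the three pins points along +x
- torch_mouth (a point): centre of the barrel's open mouth, 149 mm above the bench, z up; bore 36.6 mm dia, outer edge stepped in 1 mm over the top 4 mm. Two stacked cells stand about 7 mm out of it until pressed down
- torch_pin (a point): outer tip of one of three steel pins, 4.4 mm dia, 120 degrees apart, that stick out 4 mm from the barrel (to 25 mm from its axis), 13 mm below the mouth; point x points outward
- contact_plate (a joint): travel of the brass contact plate on its spring at the bottom of the bore, m: 0 free (plate 109 mm below the mouth), grows downward; 1.3 N per mm; about 0.001 under one cell, 0.002 under two, 0.009 with the cap fully home
- tail_cap: the torch's tail cap: round knurled aluminium, 57 mm dia, 34 mm high, 70 to 120 g, closed top, standing on its open skirt. Origin at the centre of the skirt's lower edge, z up. Skirt bore 45.6 mm dia, 22 mm deep; it slides over the outside of the barrel and first comes to rest on the pins, its origin 11 mm below the mouth
- cap_top (a point): centre of the cap's top. Inside the skirt run three full-length keyways, 10 mm wide, 120 degrees apart; nothing outside shows them and their angle is not given: turn the resting cap, at most 120 degrees, until it sinks over the pins. Home: inside face on the barrel's edge, top 12 mm above the mouth; the spring then pushes up about 9 N and lifts it some 6 mm if let go
- cell_a: dry cell, 33 mm dia, 59 mm high with the 3 mm high, 10 mm wide metal stud on its top, 125 to 155 g, standing on the bench; origin at the centre of its underside, z up
- cell_b: the other dry cell, the same; either may go in first
- film_can: bystander: black film can with a grey lid, 33 mm dia, 54 mm high, no stud; stands among the cells; origin at the centre of its underside
- flux_jar: bystander: small jar with a screw cap, 45 mm dia, 46 mm high; origin at the centre of its underside
- cork_bung: bystander: cork bung, 41 mm dia, 26 mm high; origin at the centre of its underside
- solder_spool: bystander: spool of solder wire, 42 mm dia, 22 mm high; origin at the centre of its underside
Mind the look-alikes: they are no part of the job. What is shaped like the cell_b but blue is not meant.

How it is judged:
On the way, in this order (a step that is already met when the one before it is completed fails the run):
1. one cell lies at the bottom of the barrel, upright ((((horizontal distance between cell_a and torch_mouth below 0.006 m and z of cell_a in the frame of torch_mouth below -0.09 m) and angle between cell_a's own z axis and vertical below 0.15 rad) or ((horizontal distance between cell_b and torch_mouth below 0.006 m and z of cell_b in the frame of torch_mouth below -0.09 m) and angle between cell_b's own z axis and vertical below 0.15 rad))), for 0.2 s.
2. both cells are in the barrel, one on the other, upright (horizontal distance between each of cell_a, cell_b and torch_mouth below 0.006 m and z of each of cell_a, cell_b in the frame of torch_mouth below -0.04 m), for 0.2 s.
3. the tail cap's keyways have dropped over the pins (horizontal distance between tail_cap and torch_mouth below 0.005 m and z of tail_cap in the frame of torch_mouth below -0.0145 m), for 0.1 s.
At the end, for the whole second after the job is handed in: Both cells upright in the barrel; cap over the pins, within 2 mm of fully home and 4 mm of centre, square within 0.1 rad, at rest; contact plate down over 6 mm; fingers pressing on the cap (over 3 N); film can, jar, bung and spool within 30 mm of where they stood (all of step 2 and angle between each of cell_a, cell_b's own z axis and vertical below 0.15 rad and horizontal distance between tail_cap and torch_mouth below 0.004 m and z of tail_cap in the frame of torch_mouth below -0.02 m and angle between tail_cap's own z axis and vertical below 0.1 rad and value of joint contact_plate above 0.006 m and contact force between the fingers and tail_cap above 3 N and linear speed of tail_cap below 0.02 m/s and distance of each of film_can, flux_jar, cork_bung, solder_spool from where it was at the start of the episode below 0.03 m); the arm keeps its last pose, push and grip.
It fails at once if a bystander (film can, flux jar, cork bung or solder spool) is shifted more than 50 mm or knocked over (distance of any of film_can, flux_jar, cork_bung, solder_spool from where it was at the start of the episode above 0.05 m or angle between any of film_can, flux_jar, cork_bung, solder_spool's own z axis and vertical above 0.7 rad).
It also fails if it takes over 67 s, if anything falls off the work surface, if the arm or the gripper's body presses on something with over 40 N, if the wrist force passes 120 N, or if a joint passes its speed limit or range.

## Working session

There is one attempt and no reset: what is moved stays moved. The work goes in short steps, Python scripts to look and compute and a tool call to move; the robot and the scene stay as the last step left them, time stands still between calls to the robot, and variables do not carry over. Pictures are saved under pics/ and viewed, about 8 in all and at most 12, crops included, and the job is handed in when it is done.

Besides the shell and the picture viewer there is one more tool, called after "Call:" as name(argument=value, ...) on one line, values as JSON. arm_command: Moves the arm, as the interface text tells. Its arguments: {"type":"object","properties":{"dp":{"type":"array","items":{"type":"array","items":{"type":"number"}}},"twist":{"type":"array","items":{"type":"array","items":{"type":"number"}}},"jaw":{"type":"array","items":{"type":"number"}},"newtons":{"type":"number"}},"required":["dp","twist","jaw"]}

```bash
mkdir -p pics; ls
cat > h.py <<'E'
import numpy as np, cv2
from plant import robot
def ray(cam,uv,z):
    p=robot.camera_params(cam);K,R,t=map(np.array,(p["K"],p["R"],p["t"]))
    d=R.T@np.linalg.inv(K)@np.array([uv[0],uv[1],1.]);c=-R.T@t
    return c+d*(z-c[2])/d[2]
def proj(cam,X):
    p=robot.camera_params(cam);q=np.array(p["K"])@(np.array(p["R"])@np.array(X)+np.array(p["t"]));return q[:2]/q[2]
E
python3 - <<'E'
from h import *
np.set_printoptions(precision=4,suppress=True)
o=robot.observe();print(o["t"],o["tool_pos"],o["eef_rot"],o["gripper_width"],robot.grasp_offset)
H=dict(torch=.149,tail_cap=.034,cell_a=.059,film_can=.054,flux_jar=.046,cork_bung=.026,solder_spool=.022)
ims={}
for c in("top","side"):
    im=robot.camera(c); cv2.imwrite(f"pics/{c}0.png",im)
    p=robot.camera_params(c);print(c,-np.array(p["R"]).T@p["t"])
    for n in H:
        for d in robot.search_frame(c,n):
            if d["conf"]>.2: print(c,n,round(d["conf"],2),np.round(d["xy"],1),ray(c,d["xy"],H[n]/2)[:2])
print(robot.observe()["t"])
E
```

```text
pics
0.0 [0.2206 0.5576 0.2305] [-0.0003  0.1873  0.9823 -0.0006] 0.08522110890972041 0.0187
top [0.4505 0.1171 1.0876]
top torch 0.6 [290.  207.1] [0.5446 0.0751]
top tail_cap 0.6 [366.5 235. ] [ 0.4821 -0.099 ]
top cell_a 0.76 [167.2 250.8] [0.4579 0.3497]
top cell_a 0.72 [240.7 250.3] [0.4548 0.186 ]
top cell_a 0.71 [241.5 287.4] [0.3729 0.1857]
top film_can 0.6 [195.7 245.2] [0.4688 0.2865]
top film_can 0.35 [365.2 239.9] [ 0.4709 -0.0936]
top flux_jar 0.73 [288.5 204.9] [0.5545 0.0762]
top flux_jar 0.69 [301.7 272. ] [0.403  0.0509]
top flux_jar 0.63 [272.6 148.1] [0.6861 0.1089]
top cork_bung 0.85 [362.7 169.9] [ 0.6323 -0.0976]
top solder_spool 0.75 [274.4 145.8] [0.6941 0.1045]
side [ 0.3275 -0.6138  0.5798]
side torch 0.67 [296.1 238.4] [0.5428 0.0488]
side tail_cap 0.88 [282.7 321.4] [ 0.4755 -0.0981]
side cell_a 0.68 [242.  223.4] [0.4633 0.1923]
side cell_a 0.65 [199.3 233.5] [0.3681 0.178 ]
side cell_a 0.63 [227.7 187.4] [0.4599 0.36  ]
side film_can 0.84 [235.2 200.2] [0.4674 0.2979]
side flux_jar 0.63 [221.  269.7] [0.395  0.0558]
side cork_bung 0.6 [367.5 305.4] [ 0.6324 -0.0971]
side solder_spool 0.55 [353.9 236.2] [0.6945 0.1071]
side solder_spool 0.51 [223.3 268. ] [0.4016 0.0742]
0.8
```

Run:
```python
import cv2,numpy as np
a=cv2.imread("pics/top0.png");b=cv2.imread("pics/side0.png")
cv2.imwrite("pics/c0.png",np.hstack([cv2.resize(a[120:320,140:400],(400,308),interpolation=cv2.INTER_CUBIC),cv2.resize(b[150:350,160:420],(400,308),interpolation=cv2.INTER_CUBIC)]))
```

```text
(no output)
```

View pics/c0.png

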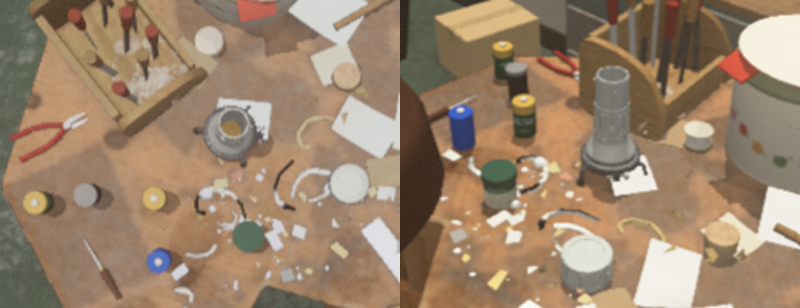

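The candidates for a cell in the top view are:
- green/yellow cell at (167,251)
- green/yellow cell at (241,250)
- blue look-alike at (241,287)
- grey-lidded film can at (196,245)

I choose the two yellow-topped cells with studs and start with the one at (167,251). I'll check that choice with the wrist camera.

Call:
arm_command(dp=[[-60,-20,10],[-120,-41,20],[-180,-61,30],[-240,-81,40],[-290,-99,40]], twist=[[0,0,0.1],[0,0,0.2],[0,0,0.3],[0,0,0.4],[0,0,0.4]], jaw=[0,0,0,0,0])

```text
t: 1.3
tool_pos: [0.4103, 0.3962, 0.1956]
eef_rot: [-0.0, 0.38, 0.925, -0.0]
force: [0.3, 1.2, 0.5]
gripper_width: 0.0857
```

```bash
cat >> h.py <<'E'
from scipy.spatial.transform import Rotation as Ro
np.set_printoptions(precision=4,suppress=True)
def pose():
    o=robot.observe();q=o["eef_rot"];return np.array(o["tool_pos"]),Ro.from_quat([q[1],q[2],q[3],q[0]]).as_matrix()
def go(T):
    p,R=pose();return np.round(1000*R.T@(np.array(T)-p),1)
def st():
    o=robot.observe();p,R=pose();print("t",round(o["t"],2),"p",p,"yawY",round(np.arctan2(R[1,1],R[0,1]),4),"z",R[:,2],"F",np.array(o["force"]),"w",round(o["gripper_width"],4),"q",np.array(o["joint_positions"]))
E
python3 - <<'E'
from h import *
st()
im=robot.camera("wrist");cv2.imwrite("pics/w1.png",im)
p=robot.camera_params("wrist");P,R=pose();C=-np.array(p["R"]).T@p["t"];print("cam in tool",R.T@(C-P)); print(np.array(p["R"])@R);print(p["K"])
for d in robot.search_frame("wrist","cell_a"):print(d,ray("wrist",d["xy"],.059))
st()
E
```

```text
t 1.3 p [0.4103 0.3962 0.1956] yawY 0.7908 z [-0.0002  0.     -1.    ] F [0.3217 1.2306 0.5202] w 0.0857 q [ 0.5386  0.0093 -0.0656  1.496   0.0001  1.3186]
cam in tool [ 0.0779  0.0005 -0.1419]
[[-0.0002  1.      0.0006]
 [-0.9521 -0.     -0.3058]
 [-0.3058 -0.0007  0.9521]]
[[316.5538   0.     287.8965]
 [  0.     316.5538 211.1754]
 [  0.       0.       1.    ]]
{'xy': [291.1, 249.3], 'conf': 0.96} [0.4508 0.3608 0.059 ]
{'xy': [128.5, 299.1], 'conf': 0.94} [0.3738 0.205  0.059 ]
{'xy': [197.4, 341.0], 'conf': 0.67} [0.4563 0.2151 0.059 ]
t 1.4 p [0.4131 0.3938 0.1951] yawY 0.788 z [ 0.0003 -0.0014 -1.    ] F [-0.6433  0.0493 -0.4784] w 0.0852 q [ 0.5332  0.0111 -0.0646  1.4956 -0.0014  1.316 ]
```

View pics/w1.png

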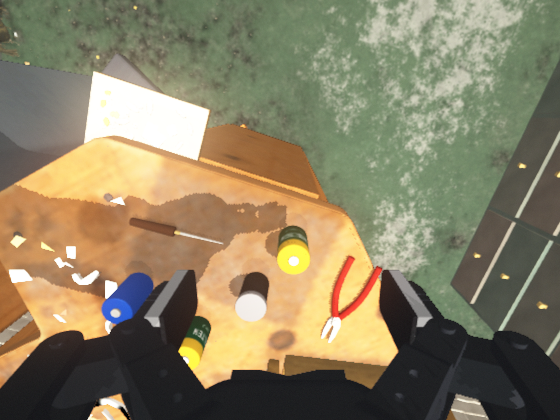

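The wrist view shows the yellow-topped cell with its stud at (293,261). The film can is at (252,300), the blue one at (125,300), and the other green cell at (195,345).

```bash
cat >> h.py <<'E'
def yellow(near=None,z=.056,im=None):
    im=robot.camera("wrist") if im is None else im
    h=cv2.cvtColor(im,cv2.COLOR_BGR2HSV)
    m=cv2.inRange(h,(22,170,120),(36,255,255));m=cv2.morphologyEx(m,cv2.MORPH_CLOSE,np.ones((9,9),np.uint8))
    n,l,s,c=cv2.connectedComponentsWithStats(m)
    for i in range(1,n):
        if s[i,4]>150:
            k=cv2.findContours((l==i).astype(np.uint8),0,1)[0][0];(u,v),r=cv2.minEnclosingCircle(k)
            print("yellow cen",c[i],"area",s[i,4],"circ",(u,v,r),"bbox",s[i,:4],ray("wrist",c[i],z))
    return im
E
python3 - <<'E'
from h import *
im=yellow();st()
cv2.imwrite("pics/w2.png",im)
print(go([.451,.352,.16]))
E
```

```text
yellow cen [293.4577 254.472 ] area 769 circ (293.0, 252.5, 17.066146850585938) bbox [277 237  33  33] [0.4556 0.3595 0.056 ]
yellow cen [191.3519 349.7572] area 486 circ (188.0, 351.0, 16.124614715576172) bbox [179 335  24  33] [0.4586 0.2009 0.056 ]
t 1.45 p [0.4112 0.3956 0.1956] yawY 0.7895 z [-0.0004 -0.0004 -1.    ] F [-0.0382  1.3436 -0.4329] w 0.0855 q [ 0.537   0.0106 -0.0642  1.4966 -0.0002  1.3183]
[-59.   -2.9  35.6]
```

Call:
arm_command(dp=[[-30,0,20],[-58,0,40],[-58,0,50],[-58,0,50]], twist=[[0,0,0],[0,0,0],[0,0,0],[0,0,0]], jaw=[0,0,0,0])

```text
t: 1.85
tool_pos: [0.4493, 0.3571, 0.1446]
eef_rot: [-0.001, 0.379, 0.926, -0.001]
force: [-1.3, 0.3, -0.3]
gripper_width: 0.0851
```

Run:
```python
from h import *
st();im=yellow();st();print(proj("wrist",[.451,.354,.056]))
cv2.imwrite("pics/w3.png",cv2.resize(im[200:420,160:420],None,fx=2,fy=2))
```

```text
t 1.85 p [0.4493 0.3571 0.1446] yawY 0.794 z [-0.0027 -0.0008 -1.    ] F [-1.3407  0.2824 -0.3422] w 0.0851 q [ 0.4436  0.0293 -0.1377  1.4065  0.0004  1.2204]
yellow cen [295.3027 221.9785] area 1163 circ (294.4375, 221.625, 21.643966674804688) bbox [275 200  41  43] [0.4575 0.3583 0.056 ]
t 1.9 p [0.4495 0.3577 0.1458] yawY 0.7948 z [-0.0012 -0.0001 -1.    ] F [-0.1525  0.6893  0.1219] w 0.0852 q [ 0.4444  0.0286 -0.1362  1.4071  0.0005  1.2204]
[285.5453 219.9999]
```

View pics/w3.png

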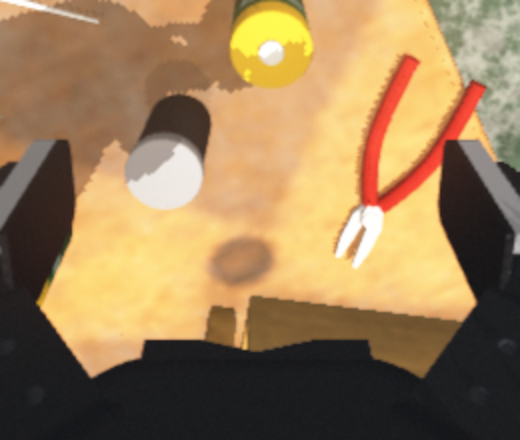

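Run:
```python
from h import *
c=ray("wrist",(296,226.5),.059);print(c);P=[]
p,R=pose();print("tool off",R.T@(c-p));print(go([c[0],c[1],.04]), proj("wrist",p))
for cam in("top","side"):
    print(cam,proj(cam,c)); im=cv2.imread(f"pics/{cam}0.png");h=cv2.cvtColor(im,cv2.COLOR_BGR2HSV)
    m=cv2.inRange(h,(20,120,90),(38,255,255));n,l,s,ce=cv2.connectedComponentsWithStats(m)
    for i in range(1,n):
        if s[i,4]>25:print(s[i],ce[i],ray(cam,ce[i],.056))
```

```text
[0.4597 0.3568 0.059 ]
tool off [-0.008   0.0065  0.0868]
[ -8.    6.6 105.8] [287.1758 272.4263]
top [160.8997 250.0341]
[234 242  14  14  87] [240.6322 248.8506] [0.4578 0.1843 0.056 ]
[156 245  15  14 104] [163.7115 251.2019] [0.457  0.3514 0.056 ]
side [227.1573 177.6054]
[356  78  16   7  83] [363.5181  80.5422] [1.1391 1.0512 0.056 ]
[220 177  14  11 113] [226.3894 182.0885] [0.4548 0.34   0.056 ]
[233 211  15  14 145] [239.7241 217.7379] [0.4562 0.176  0.056 ]
```

Call:
arm_command(dp=[[-9,4,20],[-9,4,60],[-9,4,90],[-9,4,112],[-9,4,115]], twist=[[0,0,0],[0,0,0],[0,0,0],[0,0,0],[0,0,0]], jaw=[0,0,0,0,0])

```text
t: 2.4
tool_pos: [0.4576, 0.3541, 0.0292]
eef_rot: [-0.001, 0.378, 0.926, -0.001]
force: [-0.9, 0.5, 0.1]
gripper_width: 0.0852
```

Call:
arm_command(dp=[[0,0,0],[0,0,0],[0,0,0],[0,0,0],[0,0,0]], twist=[[0,0,0],[0,0,0],[0,0,0],[0,0,0],[0,0,0]], jaw=[120,150,200,255,255], newtons=40)

```text
t: 2.9
tool_pos: [0.4607, 0.3541, 0.0328]
eef_rot: [0.001, 0.379, 0.926, 0.001]
force: [-1.3, -0.6, 5.6]
gripper_width: 0.0319
```

Run:
```python
from h import *
st();im=yellow();st()
cv2.imwrite("pics/w4.png",cv2.resize(im[200:420,160:420],None,fx=2,fy=2))
```

```text
t 2.9 p [0.4607 0.3541 0.0328] yawY 0.794 z [ 0.0021  0.0012 -1.    ] F [-1.2898 -0.6007  5.5708] w 0.0319 q [ 0.4303  0.1063 -0.2638  1.1983  0.0003  1.2071]
yellow cen [293.0637 268.8995] area 816 circ (293.5, 272.0, 28.147035598754883) bbox [266 258  56  23] [0.4522 0.366  0.056 ]
t 2.95 p [0.4608 0.3541 0.0328] yawY 0.794 z [ 0.0021  0.0012 -1.    ] F [-1.3785 -0.1601  6.4167] w 0.0315 q [ 0.4302  0.1063 -0.2638  1.1982  0.0003  1.207 ]
```

View pics/w4.png

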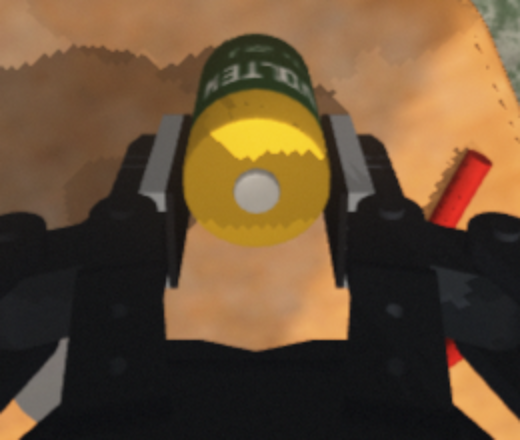

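The cell is held. Its stud is at crop (257,191), which is full-frame (288.5,295.5), and it looks close to centred between the pads.

Run:
```python
from h import *
c=ray("wrist",(288.5,295.5),.059);p,R=pose();print(c,"stud in tool",R.T@(c-p)*1000)
print(go([.4608,.3541,.23]))
```

```text
[0.4586 0.357  0.059 ] stud in tool [  3.5821   0.619  -26.2215]
[  -0.1    0.5 -197.2]
```

Call:
arm_command(dp=[[0,0,-40],[0,0,-90],[0,0,-140],[0,0,-190],[0,0,-215]], twist=[[0,0,0],[0,0,0],[0,0,0],[0,0,0],[0,0,0]], jaw=[255,255,255,255,255])

```text
t: 3.45
tool_pos: [0.461, 0.3541, 0.2518]
eef_rot: [0.002, 0.379, 0.925, 0.002]
force: [0.7, -0.5, -1.4]
gripper_width: 0.0315
```

Run:
```python
from h import *
st();print(go([.51,.13,.25]))
for c,ims in(("top",0),("side",0)):
    robot.camera(c)
    for d in robot.trace(c,"torch"):
        m=np.array(d["pixels"]);ys,xs=np.nonzero(m);print(c,d["conf"],d["xy"],m.sum(),ys.min(),ys.max(),xs.min(),xs.max(),"top rows",[ (y,xs[ys==y].min(),xs[ys==y].max()) for y in range(ys.min(),ys.min()+20,4)])
```

```text
t 3.45 p [0.461  0.3541 0.2518] yawY 0.7939 z [ 0.0057  0.0027 -1.    ] F [ 0.7273 -0.479  -1.3665] w 0.0315 q [0.4301 0.0439 0.0716 1.5921 0.0001 1.207 ]
[-192.1 -125.4    1.5]
top 0.94 [291.4, 206.5] 1038 188 225 271 310 top rows [(188, np.int64(283), np.int64(294)), (192, np.int64(278), np.int64(301)), (196, np.int64(275), np.int64(304)), (200, np.int64(273), np.int64(307)), (204, np.int64(272), np.int64(310))]
side 0.89 [297.7, 237.9] 1959 193 269 275 319 top rows [(193, np.int64(294), np.int64(301)), (197, np.int64(288), np.int64(307)), (201, np.int64(287), np.int64(308)), (205, np.int64(287), np.int64(308)), (209, np.int64(287), np.int64(309))]
```

Call:
arm_command(dp=[[-40,-19,0],[-85,-40,0],[-130,-61,0],[-170,-80,0],[-215,-101,0]], twist=[[0,0,0],[0,0,0],[0,0,0],[0,0,0],[0,0,0]], jaw=[255,255,255,255,255])

```text
t: 4.15
tool_pos: [0.5416, 0.1293, 0.2438]
eef_rot: [-0.002, 0.379, 0.926, -0.0]
force: [1.4, 1.1, -1.8]
gripper_width: 0.0315
```

Call:
arm_command(dp=[[-40,-19,0],[-80,-38,0],[-87,-41,0],[-87,-41,0]], twist=[[0,0,0],[0,0,0],[0,0,0],[0,0,0]], jaw=[255,255,255,255])

```text
t: 4.55
tool_pos: [0.5751, 0.0394, 0.2438]
eef_rot: [-0.002, 0.38, 0.925, -0.0]
force: [-0.5, 0.4, -2.0]
gripper_width: 0.0317
```

Run:
```python
from h import *
st();im=robot.camera("wrist");st()
p=robot.camera_params("wrist");np.savez("w5.npz",im=im,**{k:p[k] for k in("K","R","t")})
cv2.imwrite("pics/w5.png",im)
for d in robot.search_frame("wrist","torch"):print(d)
print(proj("wrist",[.545,.073,.149]))
```

```text
t 4.55 p [0.5751 0.0394 0.2438] yawY 0.7913 z [-0.0033  0.0007 -1.    ] F [-0.5115  0.3577 -1.9552] w 0.0317 q [-0.1584  0.0395  0.0526  1.5873  0.0002  0.6211]
t 4.6 p [0.5749 0.0408 0.2443] yawY 0.793 z [-0.0028  0.0009 -1.    ] F [-0.775   0.49   -1.1113] w 0.0315 q [-0.1563  0.0386  0.0526  1.5877  0.0005  0.6215]
{'xy': [296.4, 145.7], 'conf': 0.98}
[289.6157 158.1998]
```

View pics/w5.png

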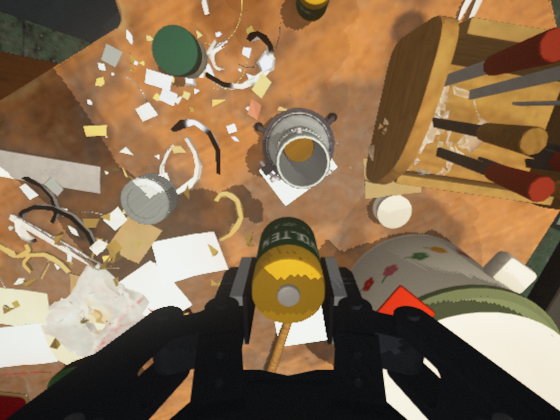

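The mouth rim is centred near (303,161) and the held cell's stud is at (288,297). The pot is close on the right, so I'll stay to its left.

Run:
```python
from h import *
d=np.load("w5.npz");im=d["im"]
g=cv2.cvtColor(im,cv2.COLOR_BGR2GRAY)[110:200,250:350];g=cv2.resize(g,None,fx=4,fy=4,interpolation=cv2.INTER_CUBIC)
for p2 in(60,40):
    c=cv2.HoughCircles(g,cv2.HOUGH_GRADIENT,1,8,param1=120,param2=p2,minRadius=75,maxRadius=130)
    if c is not None:
        for u,v,r in c[0][:5]: print(p2,250+u/4,110+v/4,r/4,ray("wrist",(250+u/4,110+v/4),.149))
G=cv2.cvtColor(g,cv2.COLOR_GRAY2BGR)
cv2.circle(G,(int((303-250)*4),int((161-110)*4)),4,(0,0,255),-1)
for c_ in (c[0][:2] if c is not None else []): cv2.circle(G,(int(c_[0]),int(c_[1])),int(c_[2]),(0,255,0),1);cv2.circle(G,(int(c_[0]),int(c_[1])),3,(0,255,0),-1)
cv2.imwrite("pics/w5c.png",G)
p,R=pose()
print("stud tool", 1000*R.T@(ray("wrist",(288,297),p[2]+.0262)-p))
C=-np.array(d["R"]).T@d["t"];print("expect r out px",316.5*.020/((C[2]-.149)*.97), "in",316.5*.0183/((C[2]-.149)*.97))
```

```text
60 302.875 162.375 23.85 [0.5542 0.0779 0.149 ]
60 301.125 159.625 29.05 [0.5518 0.0784 0.149 ]
60 300.875 162.375 24.375 [0.5532 0.0768 0.149 ]
60 303.875 160.375 24.925 [0.5537 0.0795 0.149 ]
40 302.875 162.375 23.85 [0.5542 0.0779 0.149 ]
40 299.625 158.875 28.225 [0.5506 0.078  0.149 ]
40 301.375 160.125 28.775 [0.5522 0.0783 0.149 ]
40 304.625 163.625 25.425 [0.5558 0.0782 0.149 ]
40 304.375 160.875 26.0 [0.5542 0.0795 0.149 ]
stud tool [  2.8316   0.4266 -26.1946]
expect r out px 27.48165200013193 in 25.145711580120718
```

View pics/w5c.png

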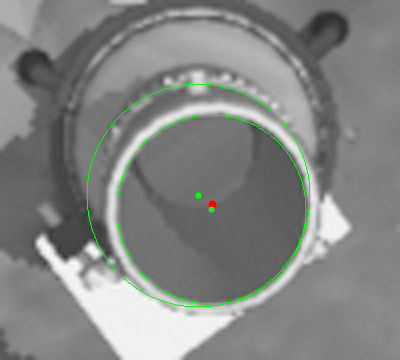

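Call:
arm_command(dp=[[20,6,10],[38,11,30],[38,11,54],[38,11,54],[38,11,54]], twist=[[0,0,0],[0,0,0],[0,0,0],[0,0,0],[0,0,0]], jaw=[255,255,255,255,255])

```text
t: 5.15
tool_pos: [0.5557, 0.0762, 0.1922]
eef_rot: [-0.0, 0.378, 0.926, -0.0]
force: [0.2, 0.5, 0.2]
gripper_width: 0.0317
```

Run:
```python
from h import *
st();W=robot.camera("wrist");T=robot.camera("top");S=robot.camera("side");st()
M=np.array([.554,.078,.149]);print([proj(c,M) for c in("wrist","top","side")])
cv2.imwrite("pics/s6f.png",S);cv2.imwrite("pics/w6f.png",W)
A=cv2.resize(W[130:330,190:390],(400,400),interpolation=cv2.INTER_CUBIC);B=cv2.resize(S[150:250,250:350],(400,400),interpolation=cv2.INTER_CUBIC)
cv2.imwrite("pics/c6.png",np.hstack([A,B]))
```

```text
t 5.15 p [0.5557 0.0762 0.1922] yawY 0.7956 z [-0.0008  0.0003 -1.    ] F [0.151  0.4831 0.1538] w 0.0317 q [-0.097  -0.0188 -0.0997  1.4907  0.0002  0.6782]
t 5.3 p [0.5569 0.0752 0.1935] yawY 0.7942 z [ 0.0019 -0.0001 -1.    ] F [ 0.655  -0.306  -1.4301] w 0.0316 q [-0.0985 -0.019  -0.0974  1.4904  0.0001  0.6781]
[array([287.159 , 232.1181]), array([289.8468, 198.9997]), array([298.14  , 196.9021])]
```

View pics/c6.png

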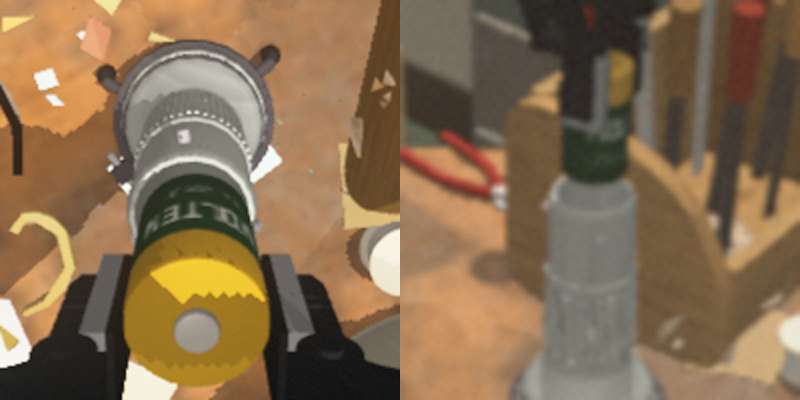

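Run:
```python
import cv2,numpy as np
S=cv2.imread("pics/s6f.png").astype(int);W=cv2.imread("pics/w6f.png").astype(int)
for r in(182,185,188,190,200,205,210):print("S",r,[tuple(S[r,c]) and int(S[r,c].sum()//3) for c in range(283,314)])
for r in(222,228,234,238,242):print("W",r,*[int(W[r,c].sum()//3) for c in range(250,266)],"|",*[int(W[r,c].sum()//3) for c in range(306,324)])
```

```text
S 182 [84, 85, 86, 85, 84, 85, 82, 68, 52, 52, 59, 66, 72, 81, 92, 96, 93, 87, 83, 80, 78, 86, 79, 65, 59, 77, 109, 117, 119, 111, 98]
S 185 [86, 88, 87, 87, 86, 85, 83, 62, 44, 44, 44, 45, 42, 48, 53, 52, 52, 63, 60, 62, 60, 52, 47, 73, 121, 139, 136, 128, 119, 112, 98]
S 188 [84, 84, 85, 86, 87, 87, 80, 63, 47, 43, 43, 43, 48, 45, 46, 47, 53, 52, 52, 51, 49, 50, 53, 70, 106, 132, 147, 149, 146, 141, 127]
S 190 [83, 84, 83, 85, 86, 83, 79, 64, 46, 45, 47, 43, 43, 49, 52, 52, 57, 51, 57, 55, 52, 47, 47, 56, 80, 98, 112, 128, 141, 145, 146]
S 200 [80, 84, 102, 130, 132, 140, 129, 118, 110, 111, 113, 113, 113, 114, 113, 115, 117, 120, 118, 115, 116, 116, 116, 125, 127, 117, 98, 89, 88, 85, 85]
S 205 [85, 85, 84, 91, 103, 111, 112, 114, 115, 119, 119, 122, 122, 124, 123, 120, 120, 121, 121, 121, 119, 117, 117, 116, 114, 108, 96, 88, 88, 85, 85]
S 210 [82, 83, 81, 88, 102, 111, 115, 115, 114, 120, 118, 118, 119, 118, 118, 117, 124, 124, 119, 117, 118, 116, 114, 113, 111, 107, 95, 89, 86, 90, 89]
W 222 150 164 232 246 224 146 111 118 130 143 147 140 111 90 91 93 | 97 100 98 133 207 230 202 162 141 130 133 136 137 136 137 138 136 138
W 228 132 132 133 124 111 114 140 152 137 106 89 90 92 89 68 46 | 45 43 42 41 51 83 130 205 229 206 158 134 133 136 139 140 140 142
W 234 133 134 134 119 116 146 151 117 89 91 88 65 41 40 38 37 | 44 42 42 48 48 43 41 53 190 233 221 175 136 131 132 134 134 133
W 238 145 146 140 121 136 166 161 119 91 88 61 39 38 39 39 38 | 87 112 85 50 44 43 43 45 64 211 223 162 129 134 135 134 133 132
W 242 134 132 131 131 115 146 169 148 107 66 43 38 40 67 98 110 | 99 116 106 73 68 86 86 63 49 72 104 133 148 143 155 147 135 133
```

Call:
arm_command(dp=[[0.4,-1.2,2],[0.4,-1.2,6],[0.4,-1.2,10],[0.4,-1.2,14],[0.4,-1.2,16]], twist=[[0,0,0],[0,0,0],[0,0,0],[0,0,0],[0,0,0]], jaw=[255,255,255,255,255])

```text
t: 5.8
tool_pos: [0.5549, 0.0745, 0.1753]
eef_rot: [-0.0, 0.379, 0.925, -0.0]
force: [-0.5, -0.1, -0.9]
gripper_width: 0.0314
```

Call:
arm_command(dp=[[0,0,4],[0,0,8],[0,0,12],[0,0,16],[0,0,20]], twist=[[0,0,0],[0,0,0],[0,0,0],[0,0,0],[0,0,0]], jaw=[255,255,255,255,255])

```text
t: 6.3
tool_pos: [0.5551, 0.0746, 0.1557]
eef_rot: [-0.0, 0.379, 0.926, 0.0]
force: [-0.2, -0.7, -0.6]
gripper_width: 0.0319
```

Inserted about 25 mm with no force. I'll release, then retreat upward towards the other cell.

Call:
arm_command(dp=[[0,0,0],[0,0,0],[0,0,0],[0,0,0],[0,0,-20]], twist=[[0,0,0],[0,0,0],[0,0,0],[0,0,0],[0,0,0]], jaw=[120,60,20,0,0])

```text
t: 6.8
tool_pos: [0.5538, 0.0747, 0.1739]
eef_rot: [-0.002, 0.379, 0.926, -0.001]
force: [0.1, -0.5, 0.9]
gripper_width: 0.0855
```

Run:
```python
from h import *
st();im=robot.camera("wrist");cv2.imwrite("pics/w7.png",cv2.resize(im[180:380,160:420],None,fx=2,fy=2));cv2.imwrite("pics/w7f.png",im)
print(proj("wrist",[.554,.078,.149]),go([.4585,.187,.15]))
h=cv2.cvtColor(im,cv2.COLOR_BGR2HSV);m=cv2.inRange(h,(22,170,90),(36,255,255));n,l,s,c=cv2.connectedComponentsWithStats(m)
print([(s[i],c[i]) for i in range(1,n) if s[i,4]>60])
```

```text
t 6.8 p [0.5538 0.0747 0.1739] yawY 0.794 z [-0.004   0.0005 -1.    ] F [ 0.1224 -0.5409  0.8924] w 0.0855 q [-0.1001 -0.0201 -0.1341  1.4608  0.0001  0.6767]
[289.454  241.7578] [148.2  12.1  28.8]
[(array([ 287,    0,   44,   36, 1109], dtype=int32), array([308.4256,  16.532 ]))]
```

View pics/w7.png

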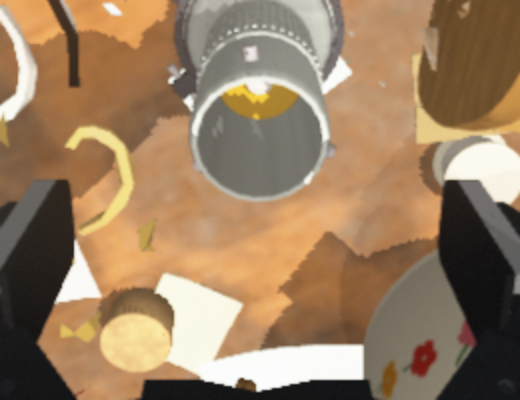

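Cell 1 shows at the bottom of the bore. Next is the second cell.

Call:
arm_command(dp=[[40,3,0],[80,6,0],[120,10,10],[148,12,25],[148,12,25]], twist=[[0,0,0],[0,0,0],[0,0,0],[0,0,0],[0,0,0]], jaw=[0,0,0,0,0])

```text
t: 7.35
tool_pos: [0.4554, 0.1889, 0.1495]
eef_rot: [-0.001, 0.377, 0.926, -0.0]
force: [0.1, -0.5, 0.3]
gripper_width: 0.0854
```

Run:
```python
from h import *
st();im=yellow();st();cv2.imwrite("pics/w8.png",im)
h=cv2.cvtColor(im,cv2.COLOR_BGR2HSV);g=cv2.inRange(h,(0,0,120),(180,90,255))
u,v=map(int,proj("wrist",[.4585,.187,.059]));print(u,v)
n,l,s,c=cv2.connectedComponentsWithStats(g)
for i in range(1,n):
    if 20<s[i,4]<400 and np.hypot(*(c[i]-(u,v)))<40: print(s[i],c[i],ray("wrist",c[i],.059))
```

```text
t 7.35 p [0.4554 0.1889 0.1495] yawY 0.7972 z [-0.0022  0.0004 -1.    ] F [ 0.077  -0.5354  0.2934] w 0.0854 q [ 0.1268 -0.2237 -0.3669  1.4299  0.0006  0.9003]
yellow cen [289.9024 212.976 ] area 707 circ (290.8575134277344, 218.4250030517578, 20.15079116821289) bbox [271 200  41  37] [0.4579 0.1895 0.056 ]
t 7.4 p [0.457  0.1878 0.1505] yawY 0.7965 z [-0.0005 -0.     -1.    ] F [1.2403 0.3966 0.412 ] w 0.0855 q [ 0.1244 -0.2227 -0.3641  1.4299  0.0001  0.8988]
288 216
[285 215  13  12 125] [290.672 220.792] [0.4622 0.1861 0.059 ]
```

Call:
arm_command(dp=[[-5.5,2,20],[-5.5,2,60],[-5.5,2,95],[-5.5,2,115],[-5.5,2,118]], twist=[[0,0,0],[0,0,0],[0,0,0],[0,0,0],[0,0,0]], jaw=[0,0,0,0,0])

```text
t: 7.9
tool_pos: [0.4625, 0.1834, 0.0308]
eef_rot: [-0.001, 0.379, 0.925, -0.001]
force: [-0.2, -0.5, -0.0]
gripper_width: 0.0852
```

Call:
arm_command(dp=[[0,0,0],[0,0,0],[0,0,0],[0,0,0],[0,0,0]], twist=[[0,0,0],[0,0,0],[0,0,0],[0,0,0],[0,0,0]], jaw=[120,150,200,255,255], newtons=40)

```text
t: 8.4
tool_pos: [0.4644, 0.1845, 0.0346]
eef_rot: [0.001, 0.379, 0.926, 0.001]
force: [-0.2, -0.6, 6.3]
gripper_width: 0.0318
```

Call:
arm_command(dp=[[0,0,-40],[0,0,-90],[0,0,-130],[0,0,-165],[0,0,-165]], twist=[[0,0,0],[0,0,0],[0,0,0],[0,0,0],[0,0,0]], jaw=[255,255,255,255,255])

```text
t: 8.9
tool_pos: [0.4658, 0.1848, 0.204]
eef_rot: [0.004, 0.379, 0.926, 0.002]
force: [0.2, 0.1, -1.2]
gripper_width: 0.0314
```

```bash
cat >> h.py <<'E'
def stud(im):
    h=cv2.cvtColor(im,cv2.COLOR_BGR2HSV);g=cv2.inRange(h,(0,0,110),(180,90,255))[285:310,275:305]
    n,l,s,c=cv2.connectedComponentsWithStats(g)
    for i in range(1,n):
        if s[i,4]>60: print("stud",s[i],c[i]+(275,285))
E
python3 - <<'E'
from h import *
stud(cv2.imread("pics/w5.png"));stud(cv2.imread("pics/w6f.png"))
st();im=robot.camera("wrist");stud(im);st();cv2.imwrite("pics/w9.png",im)
print(go([.5551,.0746,.1980]))
E
```

```text
stud [  2   0  23  22 374] [287.877  295.4064]
stud [  2   0  23  22 393] [287.9517 295.0178]
t 8.9 p [0.4658 0.1848 0.204 ] yawY 0.7942 z [ 0.0085  0.0011 -1.    ] F [ 0.2027  0.1264 -1.236 ] w 0.0314 q [ 0.116  -0.2143 -0.2601  1.5165  0.0001  0.8926]
stud [  2   0  23  16 311] [288.1736 291.6431]
t 8.95 p [0.4649 0.1847 0.201 ] yawY 0.7942 z [ 0.0051  0.0007 -1.    ] F [-0.3586  0.5869 -1.4122] w 0.0316 q [ 0.1159 -0.2129 -0.2643  1.5143  0.0001  0.8926]
[-141.5  -15.3    3.4]
```

Run:
```python
from h import *
for f in("w5","w6f","w9"):
    im=cv2.imread(f"pics/{f}.png");h=cv2.cvtColor(im,cv2.COLOR_BGR2HSV);g=cv2.inRange(h,(0,0,100),(180,110,255))
    n,l,s,c=cv2.connectedComponentsWithStats(g)
    for i in range(1,n):
        if 150<s[i,4]<700 and abs(c[i][0]-288)<12 and 265<c[i][1]<315: print(f,s[i],c[i])
st();p,R=pose()
for v in(296.5,291.5,288.5): print(v,1000*(R.T@(ray("wrist",(288,v),p[2]+.0262)-p)))
```

```text
w5 [277 284  23  23 408] [288.027  295.0466]
w6f [277 284  23  23 407] [287.9951 295.0762]
w9 [277 279  24  22 411] [288.2701 289.5134]
t 8.95 p [0.4649 0.1847 0.201 ] yawY 0.7942 z [ 0.0051  0.0007 -1.    ] F [-0.3586  0.5869 -1.4122] w 0.0316 q [ 0.1159 -0.2129 -0.2643  1.5143  0.0001  0.8926]
296.5 [  3.0616   0.4155 -26.2082]
291.5 [  5.469    0.4159 -26.2158]
288.5 [  6.9006   0.4162 -26.2202]
```

Call:
arm_command(dp=[[-40,-4,0],[-80,-9,0],[-120,-13,0],[-144,-15,0],[-144,-15,6]], twist=[[0,0,0],[0,0,0],[0,0,0],[0,0,0],[0,0,0]], jaw=[255,255,255,255,255])

```text
t: 9.45
tool_pos: [0.5567, 0.0703, 0.1907]
eef_rot: [-0.0, 0.38, 0.925, -0.0]
force: [-0.7, 0.2, -1.9]
gripper_width: 0.0317
```

Call:
arm_command(dp=[[0,0,3],[0,0,3]], twist=[[0,0,0],[0,0,0]], jaw=[255,255])

```text
t: 9.65
tool_pos: [0.5543, 0.0736, 0.1877]
eef_rot: [-0.001, 0.378, 0.926, -0.0]
force: [0.0, 1.1, -1.5]
gripper_width: 0.032
```

Run:
```python
from h import *
P=[]
for i in range(4):
    if i==0: W=robot.camera("wrist")
    elif i<3: S=robot.camera("side")
    P.append(pose()[0])
print(np.array(P),np.mean(P,0))
cv2.imwrite("pics/w10.png",W);cv2.imwrite("pics/s10.png",S)
W=W.astype(int);S=S.astype(int)
for r in(184,187,190,205,210):print("S",r,*[int(S[r,c].sum()//3) for c in range(283,314)])
for r in(226,230,234,238):print("W",r,*[int(W[r,c].sum()//3) for c in range(250,266)],"|",*[int(W[r,c].sum()//3) for c in range(306,324)])
A=cv2.resize(W[130:330,190:390].astype(np.uint8),(400,400));B=cv2.resize(S[150:250,250:350].astype(np.uint8),(400,400),interpolation=cv2.INTER_CUBIC)
cv2.imwrite("pics/c10.png",np.hstack([A,B]))
st()
```

```text
[[0.5545 0.0737 0.1883]
 [0.5548 0.0737 0.1888]
 [0.5551 0.0736 0.1892]
 [0.5551 0.0736 0.1892]] [0.5549 0.0736 0.1889]
S 184 85 86 84 84 80 68 75 83 88 95 99 93 93 94 100 103 102 86 75 83 83 63 71 119 132 123 116 117 116 113 96
S 187 87 87 86 86 84 62 49 52 66 76 76 78 77 71 65 64 85 82 65 57 52 48 67 111 133 142 143 147 142 129 111
S 190 83 85 85 87 80 63 53 52 48 48 47 48 49 47 45 46 50 48 47 43 46 56 78 89 91 98 112 129 139 146 147
S 205 87 85 84 90 104 112 114 113 117 119 119 122 123 121 122 120 120 120 120 121 120 118 119 115 113 109 96 86 86 85 86
S 210 83 83 81 86 104 113 115 112 116 117 119 117 120 117 115 116 123 124 117 116 119 117 116 114 112 107 94 87 85 88 92
W 226 86 97 120 115 202 242 246 199 106 108 115 127 93 46 40 42 | 60 56 48 45 54 78 95 101 99 97 184 227 222 191 158 141 138 139
W 230 129 131 134 136 136 135 134 116 105 122 91 46 45 46 42 40 | 41 44 46 47 47 48 55 86 100 100 99 98 161 217 221 179 140 137
W 234 132 133 132 134 134 132 128 115 121 92 47 45 42 40 40 56 | 54 69 83 74 55 45 50 51 79 97 101 100 99 199 234 222 175 138
W 238 143 143 146 144 145 142 132 116 81 50 39 40 44 50 76 77 | 62 85 75 73 99 98 73 54 49 79 100 102 95 130 209 232 193 139
t 9.8 p [0.5551 0.0736 0.1892] yawY 0.7952 z [ 0.0001  0.0001 -1.    ] F [ 0.63    0.4154 -1.4271] w 0.032 q [-0.1018 -0.0228 -0.1092  1.4844  0.0002  0.6738]
```

View pics/c10.png

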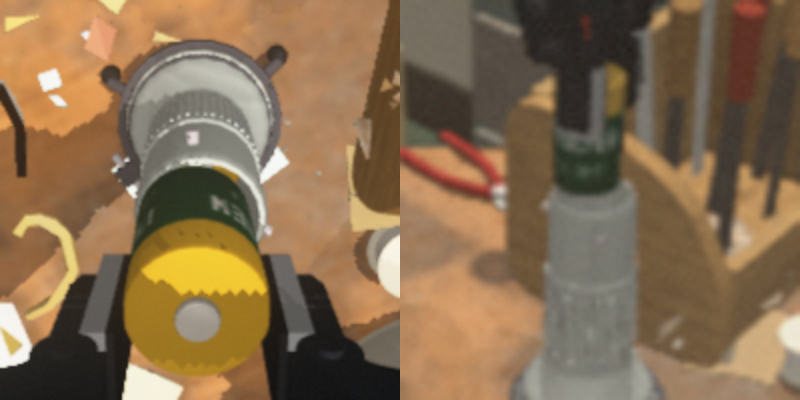

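The second cell sits about 2 mm left in the side view: cell column 296.7 against barrel 297.9. The wrist view shows the same sense of error, so I'll correct and then lower.

Call:
arm_command(dp=[[-1,0.6,0],[-2,1.2,0],[-2,1.2,4],[-2,1.2,8],[-2,1.2,12]], twist=[[0,0,0],[0,0,0],[0,0,0],[0,0,0],[0,0,0]], jaw=[255,255,255,255,255])

```text
t: 10.3
tool_pos: [0.5577, 0.0723, 0.1765]
eef_rot: [-0.0, 0.379, 0.926, 0.0]
force: [0.3, -0.1, -1.1]
gripper_width: 0.0315
```

Call:
arm_command(dp=[[0,0,4],[0,0,8],[0,0,12],[0,0,16],[0,0,20]], twist=[[0,0,0],[0,0,0],[0,0,0],[0,0,0],[0,0,0]], jaw=[255,255,255,255,255])

```text
t: 10.8
tool_pos: [0.5578, 0.0722, 0.1567]
eef_rot: [-0.0, 0.379, 0.926, 0.0]
force: [-0.7, -0.8, -0.5]
gripper_width: 0.032
```

Call:
arm_command(dp=[[0,0,0],[0,0,0],[0,0,0],[0,0,-10],[0,0,-50]], twist=[[0,0,0],[0,0,0],[0,0,0],[0,0,0],[0,0,0]], jaw=[120,60,20,0,0])

```text
t: 11.3
tool_pos: [0.5557, 0.0724, 0.2043]
eef_rot: [-0.003, 0.379, 0.926, -0.001]
force: [0.2, -0.5, -0.2]
gripper_width: 0.0853
```

Call:
arm_command(dp=[[0,0,0]], twist=[[0,0,0]], jaw=[0])

```text
t: 11.4
tool_pos: [0.56, 0.072, 0.2132]
eef_rot: [0.004, 0.379, 0.926, 0.001]
force: [0.0, 0.4, 1.4]
gripper_width: 0.0854
```

Run:
```python
from h import *
W=robot.camera("wrist");p=robot.camera_params("wrist");st()
h=cv2.cvtColor(W,cv2.COLOR_BGR2HSV);m=cv2.inRange(h,(22,150,90),(36,255,255));m=cv2.morphologyEx(m,cv2.MORPH_CLOSE,np.ones((11,11),np.uint8));n,l,s,c=cv2.connectedComponentsWithStats(m)
for i in range(1,n):
    if s[i,4]>300: print(s[i],c[i],ray("wrist",c[i],.153))
print("expect",proj("wrist",[.554,.078,.153]))
cv2.imwrite("pics/w11.png",cv2.resize(W[150:350,190:390],(400,400)));cv2.imwrite("pics/w11f.png",W)
T=robot.camera("top")
for cam in("top","side"):
    if cam=="side":robot.camera(cam)
    for d in robot.trace(cam,"tail_cap"):
        mm=np.array(d["pixels"]);ys,xs=np.nonzero(mm);print(cam,d["conf"],d["xy"],mm.sum(),ys.min(),ys.max(),xs.min(),xs.max(),ray(cam,d["xy"],.025))
print(go([.478,-.099,.20]))
```

```text
t 11.45 p [0.5595 0.0721 0.211 ] yawY 0.794 z [ 0.0057 -0.0005 -1.    ] F [ 0.1971 -0.1801  0.1677] w 0.0854 q [-0.1038 -0.0163 -0.0633  1.5181  0.0001  0.673 ]
[ 261  196   46   40 1243] [283.8327 214.465 ] [0.5501 0.0783 0.153 ]
expect [287.6325 218.7921]
side 0.81 [282.9, 319.6] 1114 302 339 264 298 [ 0.4748 -0.1016  0.025 ]
[ -63.3 -177.9    6.6]
```

View pics/w11.png

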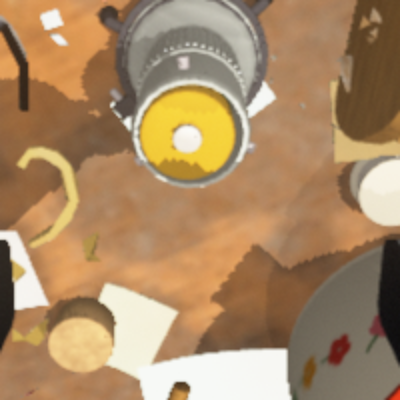

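Both cells are in the barrel, with the stud at about (283,219) centred in the rim. Next is the cap.

Call:
arm_command(dp=[[-14,-40,0],[-28,-80,0],[-44,-122,5],[-58,-162,10],[-62,-177,20]], twist=[[0,0,0],[0,0,0],[0,0,0],[0,0,0],[0,0,0]], jaw=[0,0,0,0,0])

```text
t: 12.15
tool_pos: [0.4766, -0.1001, 0.1866]
eef_rot: [-0.0, 0.38, 0.925, -0.0]
force: [0.6, -0.4, 0.1]
gripper_width: 0.0857
```

Call:
arm_command(dp=[[0,0,0],[0,0,0]], twist=[[0,0,0],[0,0,0]], jaw=[0,0])

```text
t: 12.35
tool_pos: [0.4777, -0.0972, 0.1866]
eef_rot: [-0.0, 0.379, 0.925, 0.0]
force: [-0.1, 0.8, -0.4]
gripper_width: 0.0854
```

Run:
```python
from h import *
st();W=robot.camera("wrist");st();cv2.imwrite("pics/w12.png",W)
for d in robot.trace("wrist","tail_cap"):
    m=np.array(d["pixels"]).astype(np.uint8);ys,xs=np.nonzero(m);print(d["conf"],d["xy"],m.sum(),ys.min(),ys.max(),xs.min(),xs.max(),ray("wrist",d["xy"],.034))
print(proj("wrist",[.478,-.099,.034]))
g=cv2.cvtColor(W,cv2.COLOR_BGR2GRAY)
c=cv2.HoughCircles(cv2.GaussianBlur(g,(3,3),0),cv2.HOUGH_GRADIENT,1,8,param1=120,param2=25,minRadius=28,maxRadius=45)
if c is not None:
    for u,v,r in c[0][:6]:print("H",u,v,r,ray("wrist",(u,v),.034))
G=W[140:340,180:400].copy()
cv2.imwrite("pics/c12.png",cv2.resize(G,None,fx=3,fy=3,interpolation=cv2.INTER_CUBIC))
p,R=pose();print("R",R)
```

```text
t 12.35 p [ 0.4777 -0.0972  0.1866] yawY 0.7931 z [-0.0007  0.0008 -1.    ] F [-0.1159  0.7858 -0.3677] w 0.0854 q [-0.4701 -0.2457 -0.3185  1.499   0.0004  0.3076]
t 12.4 p [ 0.4781 -0.0969  0.187 ] yawY 0.7942 z [-0.0002  0.0006 -1.    ] F [-0.7458  0.872   0.0706] w 0.085 q [-0.4691 -0.2455 -0.3176  1.4991  0.0004  0.3075]
0.77 [285.8, 186.9] 2775 158 219 258 315 [ 0.4718 -0.0926  0.034 ]
0.69 [351.2, 15.6] 1995 0 40 326 388 [0.407  0.0462 0.034 ]
[285.6528 195.9121]
H 480.5 119.5 40.0 [0.5498 0.0753 0.034 ]
H 286.5 189.5 28.6 [ 0.474 -0.094  0.034]
H 487.5 127.5 43.3 [0.5601 0.0758 0.034 ]
H 479.5 127.5 35.5 [0.5551 0.0707 0.034 ]
H 489.5 119.5 37.8 [0.5555 0.081  0.034 ]
H 139.5 287.5 31.0 [ 0.4409 -0.2803  0.034 ]
R [[-0.7139  0.7003  0.0001]
 [ 0.7003  0.7139  0.0003]
 [ 0.0001  0.0003 -1.    ]]
```

View pics/c12.png

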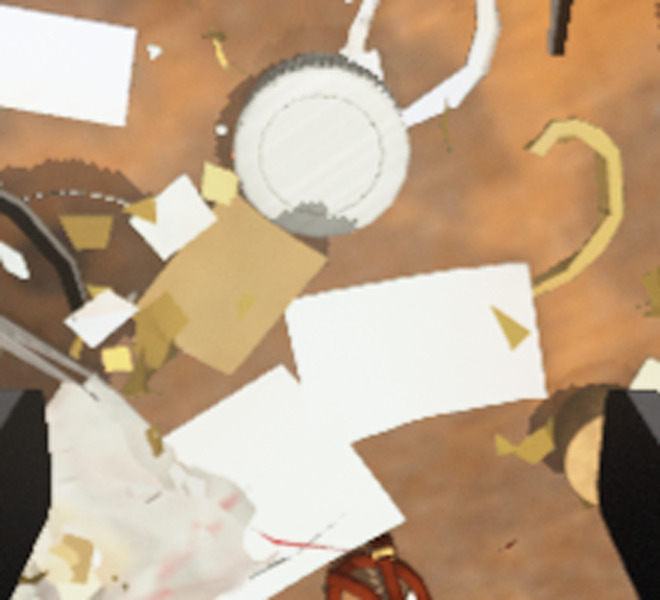

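The cap's top centre is at crop (321,150), full-frame (287,190), about 5 mm along tool +x. I'll go down and grip it.

Call:
arm_command(dp=[[5.5,-0.5,40],[5.5,-0.5,85],[5.5,-0.5,130],[5.5,-0.5,165],[5.5,-0.5,178]], twist=[[0,0,0],[0,0,0],[0,0,0],[0,0,0],[0,0,0]], jaw=[0,0,0,0,0])

```text
t: 12.95
tool_pos: [0.4718, -0.0919, 0.0057]
eef_rot: [-0.002, 0.378, 0.926, 0.0]
force: [-1.2, 0.5, -0.7]
gripper_width: 0.0857
```

Call:
arm_command(dp=[[0,0,0],[0,0,0],[0,0,0],[0,0,0],[0,0,0]], twist=[[0,0,0],[0,0,0],[0,0,0],[0,0,0],[0,0,0]], jaw=[60,120,180,255,255], newtons=70)

```text
t: 13.45
tool_pos: [0.4756, -0.0947, 0.0117]
eef_rot: [0.002, 0.379, 0.926, 0.0]
force: [-1.0, 1.6, 7.3]
gripper_width: 0.0547
```

Run:
```python
from h import *
st();W=robot.camera("wrist");st();cv2.imwrite("pics/w13.png",W)
g=cv2.GaussianBlur(cv2.cvtColor(W,cv2.COLOR_BGR2GRAY),(3,3),0)
p,R=pose()
for a in((25,50),(50,75)):
  c=cv2.HoughCircles(g,cv2.HOUGH_GRADIENT,1,6,param1=100,param2=25,minRadius=a[0],maxRadius=a[1])
  if c is not None:
    for u,v,r in c[0][:8]:
        if abs(u-288)<40 and v>200:print("H",u,v,r,R.T@(ray("wrist",(u,v),.034)-p)*1000)
for d in robot.trace("wrist","tail_cap"):
    m=np.array(d["pixels"]);ys,xs=np.nonzero(m);print(d["conf"],d["xy"],m.sum(),ys.min(),ys.max(),xs.min(),xs.max())
```

```text
t 13.45 p [ 0.4756 -0.0947  0.0117] yawY 0.7942 z [ 0.0039 -0.0015 -1.    ] F [-0.9903  1.565   7.2859] w 0.0547 q [-0.4673 -0.1747 -0.5788  1.1626  0.0004  0.3093]
t 13.5 p [ 0.4756 -0.0947  0.0117] yawY 0.7942 z [ 0.0039 -0.0015 -1.    ] F [-0.3852  2.4725  7.1453] w 0.0547 q [-0.4674 -0.1747 -0.5788  1.1626  0.0004  0.3093]
H 287.5 287.5 47.1 [  5.036    0.2168 -22.3401]
H 285.5 280.5 67.8 [  8.4443  -0.6342 -22.3545]
H 288.5 286.5 51.1 [  5.5257   0.6466 -22.3413]
H 281.5 292.5 56.7 [  2.5715  -2.3788 -22.3349]
H 295.5 291.5 55.7 [  3.0617   3.6706 -22.3269]
H 288.5 297.5 64.4 [  0.0742   0.6484 -22.3204]
H 293.5 281.5 72.2 [  7.9579   2.7812 -22.3471]
H 281.5 298.5 58.9 [ -0.4254  -2.3983 -22.3234]
0.78 [285.5, 285.1] 13536 214 349 225 350
```

Call:
arm_command(dp=[[0,0,-30],[0,0,-75],[0,0,-120],[0,0,-165],[0,0,-190]], twist=[[0,0,0],[0,0,0],[0,0,0],[0,0,0],[0,0,0]], jaw=[255,255,255,255,255])

```text
t: 14.05
tool_pos: [0.475, -0.0946, 0.2045]
eef_rot: [0.003, 0.379, 0.926, -0.0]
force: [0.6, -0.0, -0.9]
gripper_width: 0.0547
```

Call:
arm_command(dp=[[13,40,0],[27,80,0],[41,122,0],[54,162,0],[59,176,0]], twist=[[0,0,0],[0,0,0],[0,0,0],[0,0,0],[0,0,0]], jaw=[255,255,255,255,255])

```text
t: 14.55
tool_pos: [0.5562, 0.076, 0.2002]
eef_rot: [0.001, 0.377, 0.926, 0.001]
force: [0.4, -0.3, -2.5]
gripper_width: 0.0546
```

Call:
arm_command(dp=[[0,0,0],[0,0,10]], twist=[[0,0,0],[0,0,0]], jaw=[255,255])

```text
t: 14.75
tool_pos: [0.5557, 0.0724, 0.1907]
eef_rot: [0.001, 0.379, 0.926, 0.0]
force: [0.6, 0.2, -0.8]
gripper_width: 0.0547
```

Run:
```python
from h import *
W=robot.camera("wrist");S=robot.camera("side");P=[pose()[0]];robot.camera("side");P.append(pose()[0]);st()
cv2.imwrite("pics/w14.png",W);cv2.imwrite("pics/s14.png",S)
S=S.astype(int)
for r in range(166,216,3):print("S",r,*[int(S[r,c].sum()//3) for c in range(276,322)])
A=cv2.resize(W[130:330,190:390].astype(np.uint8),(400,400));B=cv2.resize(S[150:250,250:350].astype(np.uint8),(400,400),interpolation=cv2.INTER_CUBIC)
cv2.imwrite("pics/c14.png",np.hstack([A,B]));print(go([.5573,.0726,.18]))
```

```text
t 14.9 p [0.5542 0.0718 0.1883] yawY 0.7925 z [-0.0013  0.     -1.    ] F [-0.5475 -0.1256 -1.4833] w 0.0547 q [-0.1051 -0.0242 -0.1122  1.4842 -0.0001  0.6732]
S 166 78 73 68 57 47 43 42 42 44 41 45 42 41 42 40 38 43 42 41 41 37 46 74 112 129 130 129 129 126 129 135 137 138 138 129 116 99 84 80 79 75 73 70 67 71 70
S 169 75 76 77 75 77 77 75 75 90 126 99 56 40 37 39 37 39 38 47 69 81 83 89 115 125 126 129 127 131 137 143 143 144 143 140 143 144 143 135 108 81 68 73 71 71 70
S 172 74 74 74 76 76 77 88 114 121 120 85 53 41 41 43 45 40 40 55 89 102 94 92 114 129 137 141 144 143 145 144 144 142 145 147 147 147 160 179 152 101 74 71 73 74 72
S 175 75 73 74 85 107 121 130 132 116 104 77 48 43 44 40 45 44 41 61 89 100 98 106 133 145 147 145 146 146 147 146 147 147 145 144 138 131 125 112 94 75 65 59 62 61 72
S 178 78 81 83 86 82 86 83 83 86 86 67 45 41 45 41 42 43 41 61 91 104 98 93 111 121 121 121 121 119 121 116 114 110 103 108 118 123 121 115 89 67 56 59 58 64 75
S 181 82 83 82 83 83 85 85 88 97 104 81 49 42 45 48 41 43 39 62 92 100 97 90 105 121 116 114 114 113 114 111 114 116 112 111 
[... 1204 characters left out ...]
 85 84 83 90 109
S 205 111 87 82 83 83 84 83 86 85 83 90 103 110 115 114 116 118 120 120 117 119 115 116 118 117 118 117 116 112 111 110 109 105 96 89 84 84 85 86 87 90 91 91 91 91 90
S 208 116 91 86 85 86 84 80 80 83 82 87 103 112 115 115 116 118 118 114 118 118 116 115 116 116 112 114 112 114 115 113 110 107 99 88 86 86 87 85 85 88 89 89 90 87 88
S 211 112 88 83 81 81 80 85 81 82 84 88 103 112 113 114 117 118 119 118 117 117 114 111 114 114 117 119 118 116 114 115 110 107 97 87 86 90 88 90 91 90 90 91 88 87 92
S 214 92 87 86 87 86 86 83 82 82 82 89 103 112 113 116 116 119 118 117 117 115 114 113 113 118 119 118 117 117 113 113 110 110 99 89 89 89 89 87 88 86 86 84 86 85 90
[-1.6  2.7  8.3]
```

View pics/c14.png

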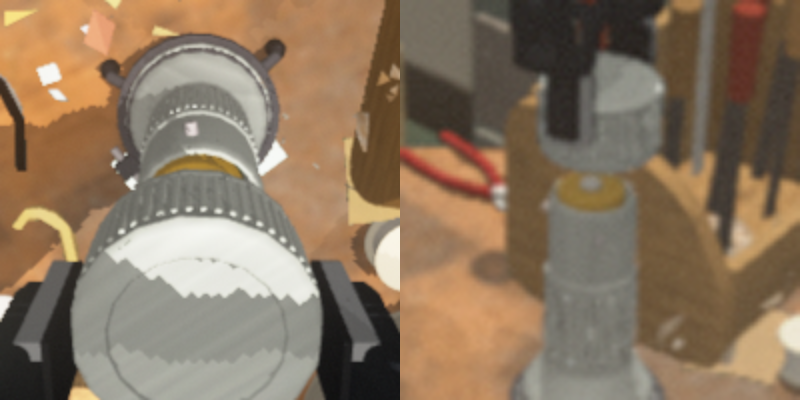

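The side view has the cap about 2 px right of the barrel (299.9 against 297.9). The wrist view puts the cap top centre at row about 296.5, so the cap is less offset in the grip than the Hough fit suggested. Both call for about +4.3 mm in tool x and +1.3 mm in tool y.

Call:
arm_command(dp=[[2,0.6,0],[4.3,1.3,0],[4.3,1.3,2],[4.3,1.3,6],[4.3,1.3,6]], twist=[[0,0,0],[0,0,0],[0,0,0],[0,0,0],[0,0,0]], jaw=[255,255,255,255,255])

```text
t: 15.4
tool_pos: [0.5525, 0.0768, 0.1824]
eef_rot: [-0.0, 0.379, 0.926, -0.0]
force: [-0.1, -0.8, -1.1]
gripper_width: 0.0545
```

Run:
```python
from h import *
S=robot.camera("side");W=robot.camera("wrist");st();cv2.imwrite("pics/w15.png",W);cv2.imwrite("pics/s15.png",S)
def edges(im,r,a,b,bl=3):
    g=cv2.GaussianBlur(im,(bl,bl),0).astype(float)[r,a:b].mean(1);return g
S0=cv2.imread("pics/s14.png")
for nm,I in(("14",S0),("15",S)):
    for r in(172,178,181,184,187,190):print(nm,r,*[int(x) for x in I[r,280:290].mean(1)],"|",*[int(x) for x in I[r,310:322].mean(1)])
# wrist: skirt bottom vs barrel columns, gray rows
for r in(188,194,200,206,212,218,224):print("W",r,*[int(x) for x in W[r,238:272].mean(1)],"|",*[int(x) for x in W[r,310:345].mean(1)])
```

```text
t 15.5 p [0.5527 0.0768 0.1829] yawY 0.794 z [-0.0004  0.0001 -1.    ] F [-0.2338 -0.0205 -0.8936] w 0.0548 q [-0.0963 -0.0279 -0.1256  1.4735  0.      0.6805]
14 172 76 77 88 114 121 120 85 53 41 41 | 147 147 147 160 179 152 101 74 71 73 74 72
14 178 82 86 83 83 86 86 67 45 41 45 | 108 118 123 121 115 89 67 56 59 58 64 75
14 181 83 85 85 88 97 104 81 49 42 45 | 111 120 126 122 115 93 69 55 57 55 64 75
14 184 85 84 82 86 88 102 99 88 69 64 | 106 109 114 118 114 92 67 58 58 60 69 75
14 187 79 83 87 84 89 99 108 111 111 112 | 114 108 112 104 89 72 65 57 57 62 75 76
14 190 76 80 84 84 85 83 84 94 101 107 | 110 117 134 140 143 130 108 78 64 67 88 104
15 172 75 74 107 153 120 61 43 40 37 39 | 146 151 150 121 92 80 75 70 72 73 73 72
15 178 85 82 89 99 76 50 43 43 41 43 | 112 118 121 99 78 74 70 63 56 57 62 73
15 181 82 78 78 88 75 48 41 43 41 43 | 124 123 115 100 84 79 68 55 52 58 65 71
15 184 86 82 82 94 78 54 46 46 44 41 | 112 116 113 101 84 75 63 58 58 60 68 76
15 187 82 83 88 100 113 111 106 103 96 93 | 113 109 101 96 86 72 59 56 58 61 70 76
15 190 77 80 82 85 93 104 109 113 114 111 | 
[... 1260 characters left out ...]
9 111 111 112 111 111 | 135 135 134 132 185 199 185 162 164 153 117 105 109 111 113 171 238 248 248 248 248 231 171 141 142 142 142 140 142 142 139 141 137 137 134
W 218 104 102 99 99 97 96 159 209 229 174 123 110 80 73 74 76 77 78 75 73 107 131 119 108 110 110 109 109 110 107 109 114 117 119 | 132 134 135 134 135 133 160 183 166 126 114 172 239 248 248 248 248 248 248 243 199 151 150 151 148 149 146 144 145 141 142 142 143 143 141
W 224 98 98 95 94 92 89 89 89 90 90 86 77 77 75 76 75 74 78 88 105 111 111 114 109 106 109 112 117 128 117 111 112 117 120 | 128 134 133 127 121 127 135 142 132 121 210 236 197 143 144 144 143 144 147 148 147 146 146 146 146 144 145 145 145 146 143 142 142 142 144
```

Side view now gives the cap at 298.0 and the barrel at 297.9, so they are aligned. Lowering.

Call:
arm_command(dp=[[0,0,6],[0,0,12],[0,0,18],[0,0,23],[0,0,26]], twist=[[0,0,0],[0,0,0],[0,0,0],[0,0,0],[0,0,0]], jaw=[255,255,255,255,255])

```text
t: 16.0
tool_pos: [0.5525, 0.0769, 0.1562]
eef_rot: [-0.0, 0.379, 0.926, -0.0]
force: [-0.1, -0.6, -1.1]
gripper_width: 0.0547
```

Call:
arm_command(dp=[[0,0,2],[0,0,4],[0,0,6],[0,0,7],[0,0,8]], twist=[[0,0,0],[0,0,0],[0,0,0],[0,0,0],[0,0,0]], jaw=[255,255,255,255,255])

```text
t: 16.5
tool_pos: [0.5529, 0.0769, 0.1491]
eef_rot: [0.0, 0.379, 0.926, 0.0]
force: [-0.2, -0.7, -0.8]
gripper_width: 0.0548
```

Call:
arm_command(dp=[[0,0,1],[0,0,2],[0,0,2]], twist=[[0,0,0],[0,0,0],[0,0,0]], jaw=[255,255,255])

```text
t: 16.8
tool_pos: [0.5531, 0.0768, 0.1478]
eef_rot: [0.001, 0.379, 0.926, 0.0]
force: [-0.8, 0.1, 3.9]
gripper_width: 0.0551
```

Contact with the pins at about 5 N. I'll turn the cap under this light preload.

Call:
arm_command(dp=[[0,0,0.5],[0,0,0.5],[0,0,0.5],[0,0,0.5],[0,0,0.5]], twist=[[0,0,-0.1],[0,0,-0.2],[0,0,-0.3],[0,0,-0.4],[0,0,-0.5]], jaw=[255,255,255,255,255])

```text
t: 17.3
tool_pos: [0.553, 0.0762, 0.1475]
eef_rot: [0.0, 0.137, 0.991, -0.001]
force: [-4.4, -2.7, 11.2]
gripper_width: 0.0547
```

Call:
arm_command(dp=[[0.3,-0.3,0],[0.3,-0.3,0],[0.3,-0.3,0],[0.3,-0.3,0],[0.3,-0.3,0]], twist=[[0,0,-0.1],[0,0,-0.2],[0,0,-0.3],[0,0,-0.4],[0,0,-0.5]], jaw=[255,255,255,255,255])

```text
t: 17.8
tool_pos: [0.5535, 0.0765, 0.1482]
eef_rot: [0.002, -0.113, 0.994, -0.0]
force: [-0.7, -0.2, 8.8]
gripper_width: 0.055
```

Call:
arm_command(dp=[[0,0,0],[0,0,0],[0,0,0],[0,0,0],[0,0,0]], twist=[[0,0,-0.1],[0,0,-0.2],[0,0,-0.3],[0,0,-0.4],[0,0,-0.5]], jaw=[255,255,255,255,255])

```text
t: 18.3
tool_pos: [0.5535, 0.0765, 0.1482]
eef_rot: [0.001, -0.356, 0.935, -0.001]
force: [0.2, 0.4, 7.7]
gripper_width: 0.0545
```

Call:
arm_command(dp=[[0,0,0],[0,0,0],[0,0,0],[0,0,0],[0,0,0]], twist=[[0,0,-0.1],[0,0,-0.2],[0,0,-0.3],[0,0,-0.4],[0,0,-0.5]], jaw=[255,255,255,255,255])

```text
t: 18.8
tool_pos: [0.5534, 0.0767, 0.1481]
eef_rot: [0.001, -0.576, 0.818, -0.001]
force: [-1.8, 1.0, 6.0]
gripper_width: 0.0548
```

Run:
```python
from h import *
st()
```

```text
t 18.8 p [0.5534 0.0767 0.1481] yawY 2.7981 z [ 0.0028  0.0002 -1.    ] F [-1.7592  0.9614  6.0333] w 0.0548 q [-0.0966 -0.0251 -0.1858  1.4073  0.0005 -1.3239]
```

Call:
arm_command(dp=[[0,0,0.5],[0,0,0.5],[0,0,0.5],[0,0,0.5],[0,0,0.5]], twist=[[0,0,-0.1],[0,0,-0.2],[0,0,-0.3],[0,0,-0.35],[0,0,-0.4]], jaw=[255,255,255,255,255])

```text
t: 19.3
tool_pos: [0.5525, 0.0765, 0.146]
eef_rot: [0.0, 0.726, -0.688, 0.0]
force: [-0.0, -1.9, 0.1]
gripper_width: 0.0545
```

Run:
```python
from h import *
st();W=robot.camera("wrist");S=robot.camera("side");cv2.imwrite("pics/w16.png",W);cv2.imwrite("pics/s16.png",S)
for r in range(172,206,3):print(r,*[int(x) for x in S[r,276:322].mean(1)])
```

```text
t 19.3 p [0.5525 0.0765 0.146 ] yawY -3.0871 z [ 0.0001 -0.0002 -1.    ] F [-0.007  -1.8771  0.1022] w 0.0545 q [-0.0968 -0.0239 -0.1885  1.4061 -0.0002 -1.7221]
172 59 46 47 42 42 41 41 41 42 42 41 42 39 39 55 76 82 84 81 85 100 112 118 117 110 94 86 80 82 81 81 85 91 103 82 54 37 40 41 41 44 43 41 44 43 38
175 55 55 50 44 44 43 44 45 44 38 43 65 115 132 127 118 102 91 86 83 97 115 118 116 107 94 82 82 83 84 82 84 82 80 77 59 46 37 41 40 41 43 41 43 41 42
178 48 46 44 45 46 44 42 43 39 42 57 84 108 121 138 148 152 151 147 143 137 133 128 123 117 98 82 82 80 80 81 82 76 56 43 41 44 40 49 55 50 45 41 44 55 71
181 46 42 43 44 45 46 44 43 44 57 75 85 84 86 84 83 89 104 115 130 147 155 152 144 143 141 137 126 105 90 81 79 74 59 40 37 40 45 62 92 96 73 45 45 58 74
184 73 45 43 45 41 48 56 71 79 84 125 168 187 193 196 197 196 197 194 195 200 201 197 194 192 190 187 187 183 184 184 163 135 91 51 39 37 45 68 94 95 71 48 55 67 77
187 69 49 42 48 46 57 88 99 97 116 177 194 195 203 206 208 209 208 207 205 208 209 209 210 209 206 196 171 154 149 142 131 127 124 115 92 59 51 77 95 90 65 49 58 73 
[... 342 characters left out ...]
0 141
196 129 79 50 44 46 63 87 100 98 85 98 106 110 115 123 129 134 139 143 145 145 145 147 147 145 145 138 134 129 126 126 121 110 109 110 110 89 75 90 104 115 128 134 133 133 133
199 112 88 88 80 74 76 95 104 96 86 104 123 118 110 116 114 116 135 128 115 114 112 116 110 112 111 112 118 115 116 125 122 115 114 115 117 100 88 86 87 88 89 94 116 126 129
202 112 91 85 85 85 90 98 101 98 104 116 124 120 110 113 115 118 122 118 116 114 114 115 109 110 115 117 124 119 115 123 118 111 113 120 119 103 92 86 87 87 86 83 84 94 105
205 109 88 80 82 83 82 87 102 103 104 114 124 120 109 113 116 116 123 121 116 117 120 127 119 118 116 116 122 117 108 113 123 119 106 106 106 94 85 83 85 91 93 92 91 90 90
```

The cap has sunk: z is down 2 mm and the force has gone to about 0. Now push it home.

Call:
arm_command(dp=[[0,0,1],[0,0,2],[0,0,3],[0,0,4],[0,0,5]], twist=[[0,0,0],[0,0,0],[0,0,0],[0,0,0],[0,0,0]], jaw=[255,255,255,255,255], newtons=110)

```text
t: 19.9
tool_pos: [0.5528, 0.0766, 0.1415]
eef_rot: [-0.0, 0.725, -0.688, 0.0]
force: [1.0, -2.0, 4.2]
gripper_width: 0.0536
```

Call:
arm_command(dp=[[0,0,1],[0,0,2],[0,0,3],[0,0,4],[0,0,5]], twist=[[0,0,0],[0,0,0],[0,0,0],[0,0,0],[0,0,0]], jaw=[255,255,255,255,255])

```text
t: 20.4
tool_pos: [0.5531, 0.0766, 0.1379]
eef_rot: [-0.001, 0.725, -0.688, 0.001]
force: [-5.8, -2.3, 20.8]
gripper_width: 0.0537
```

Call:
arm_command(dp=[[0,0,1],[0,0,2],[0,0,2],[0,0,2],[0,0,2]], twist=[[0,0,0],[0,0,0],[0,0,0],[0,0,0],[0,0,0]], jaw=[255,255,255,255,255])

```text
t: 20.9
tool_pos: [0.5531, 0.0766, 0.1379]
eef_rot: [-0.001, 0.725, -0.688, 0.001]
force: [-9.6, -1.6, 28.6]
gripper_width: 0.054
```

Run:
```python
from h import *
st();S=robot.camera("side");W=robot.camera("wrist");st();cv2.imwrite("pics/s17.png",S)
# cap top rim rows at barrel column, before sink (s16 at TCP .146) vs now
S0=cv2.imread("pics/s16.png")
for c in(294,298,302):
    print(c,"16",*[int(x) for x in S0[170:215,c].mean(1)]);print(c,"17",*[int(x) for x in S[170:215,c].mean(1)])
print([proj("side",[.5535,.0765,z]) for z in(.172,.161,.138,.127)])
```

```text
t 20.9 p [0.5531 0.0766 0.1379] yawY -3.0891 z [ 0.0033 -0.0006 -1.    ] F [-9.6422 -1.6177 28.5633] w 0.054 q [-0.0965 -0.0238 -0.2032  1.3881 -0.0003 -1.7198]
t 21.0 p [0.5531 0.0766 0.1379] yawY -3.0891 z [ 0.0033 -0.0006 -1.    ] F [-10.018   -1.6088  28.1644] w 0.0537 q [-0.0965 -0.0239 -0.2032  1.3881 -0.0003 -1.7198]
294 16 92 85 81 83 81 86 110 137 147 148 131 115 155 186 194 201 209 207 194 153 129 128 128 137 144 147 143 124 123 128 121 118 118 121 119 121 119 118 113 115 115 112 114 116 117
294 17 40 48 72 83 81 85 111 136 147 146 131 102 87 81 84 119 183 192 200 207 208 201 170 139 126 128 130 137 145 147 138 119 117 114 108 113 114 122 127 125 120 119 119 119 115
298 16 115 117 118 118 117 118 117 117 128 137 142 152 170 185 197 207 209 209 198 155 128 133 138 143 148 148 147 127 117 116 114 115 115 119 125 127 127 134 125 118 115 115 113 114 113
298 17 58 103 117 120 120 117 116 117 125 137 142 140 124 98 80 119 179 187 200 208 209 199 154 128 128 134 140 143 145 150 145 122 110 110 114 111 114 115 118 118 126 126 124 117 112
302 16 84 86 86 85 84 82 84 85 82 91 110 137 157 188 187 196 206 196 168 141 140 144 144 147 147 149 138 118 112 112 114 119 117 115 118 116 115 115 115 118 113 109 113 114 113
302 17 60 79 85 85 81 81 83 84 83 90 112 138 152 150 136 129 167 188 182 197 203 195 168 140 139 143 145 145 147 148 136 120 118 119 114 114 118 116 115 116 116 116 115 117 114
[array([298.438 , 186.7361]), array([298.2862, 191.8398]), array([297.9755, 202.2846]), array([297.8301, 207.1746])]
```

Call:
arm_command(dp=[[0,0.8,0],[0,1.5,0.5],[0,1.5,1],[0,1.5,1],[0,1.5,1]], twist=[[0,0,0.02],[0,0,0],[0,0,-0.02],[0,0,0],[0,0,0]], jaw=[255,255,255,255,255])

```text
t: 21.5
tool_pos: [0.5535, 0.0765, 0.1379]
eef_rot: [-0.002, 0.725, -0.688, 0.003]
force: [-3.3, -1.0, 29.2]
gripper_width: 0.0534
```

Run:
```python
from h import *
st();S=robot.camera("side");S2=robot.camera("side");st()
I=[cv2.imread("pics/s16.png"),cv2.imread("pics/s17.png"),S]
# sub-pixel vertical shift of the cap top/front face
for k in(1,2):
  for a,b in((288,306),(292,304)):
    t=cv2.cvtColor(I[k][184:198,a:b],cv2.COLOR_BGR2GRAY).astype(np.float32);best=[]
    g=cv2.cvtColor(I[0],cv2.COLOR_BGR2GRAY).astype(np.float32)
    for d in np.arange(0,7,.25):
        M=np.float32([[1,0,0],[0,1,d]]);w=cv2.warpAffine(g,M,(560,420))[184:198,a:b];best.append((float(np.corrcoef(w.ravel(),t.ravel())[0,1]),d))
    print(k,max(best))
```

```text
t 21.5 p [0.5535 0.0765 0.1379] yawY -3.0895 z [ 0.0076 -0.0005 -1.    ] F [-3.3196 -0.9649 29.2048] w 0.0534 q [-0.0969 -0.0285 -0.2078  1.3839  0.0002 -1.7198]
t 21.6 p [0.5535 0.0764 0.1379] yawY -3.089 z [ 0.0076 -0.0006 -1.    ] F [-2.5772 -0.0188 30.046 ] w 0.0538 q [-0.0969 -0.0284 -0.2077  1.3839  0.0002 -1.7203]
1 (0.8964506207365818, np.float64(3.5))
1 (0.8964309379926603, np.float64(3.5))
2 (0.8984631125163783, np.float64(3.75))
2 (0.8950660341979145, np.float64(3.5))
```

Run:
```python
from h import *
print(robot.finish_job());st()
```

```text
the job is handed in; nothing more can be done
None
the job is handed in; nothing more can be done
```

I put both green/yellow cells into the barrel, stud up. I then set the cap on the pins and turned it about 2.3 rad until it sank, and pushed it to a hard stop. I handed the job in at about t = 21.6 s, still gripping at 110 N and pressing with about 30 N. No verdict was reported.

**Final checks**
- **Cap home:** the tool stayed at z = 0.1379 m however much further down I commanded it. From how the cap was gripped I expected about 0.1387 m at home.
- **Cap square:** the tool, and so the gripped cap, was tilted about 0.008 rad.
- **Cells:** after the second release the wrist picture showed its stud centred in the mouth. I did not look inside after the cap went on.

**Doubts**
- **Sink depth:** measured from the pin contact, the tool sank about 10 mm instead of 11. The side camera gave about 9.6 mm, so the cap may have slipped slightly in the fingers or be 1 mm or so short of home. That is within the 2 mm tolerance.
- **Turn angle:** I turned a little past the stated 120 degrees before it sank.
- **Cap offset:** my first circle fit of the cap in the grip was wrong. I corrected it from the side and wrist pictures before lowering.
- **Bystanders:** nothing I saw suggested contact with the film can, jar, bung or spool, but I did not re-measure their positions at the end.

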